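# Refit the balance spring of a studio lamp

### The job

The spring-balanced lamp lies on its side, held down on the bench, and its lower arm needs its tension spring back. Take the spring from the chisel rest and drop its bent hook right down through the hole of the lamp's anchor bridge; then grip the other end, draw it out along the arm, find the tension post by feel, pass the loop over the post's head so that it lies round the neck beneath with the spring stretched, and let go. Do not overstretch the spring, do not force hook, loop or fingers against the lamp, and leave the other things on the bench where they are.

Things in the scene. Friction and masses are not known exactly. Their poses are not given: they have to be found in the camera images.
- lamp: The lamp on its side, fixed. Origin on the bench right under the anchor hole; +x along the lower arm from the hole to the post and elbow; z up. Two square tubes 10 mm wide, tops at 24 mm, along y = 0 and -44 mm, x -40 to 400 mm; base plate top 16 mm (x -55 to 25). Spring on lamp (post included) above 28 N, or fingers on lamp above 20 N, bends it.
- anchor_hole (a point): Centre of the hole in the anchor bridge at its upper face, axes as the lamp's. Hole 8 mm wide through a 4 mm strap (20 mm in x, 40 in y), top 38 mm above the bench, over the tube at y = 0; 10 mm free under the strap. Keep clear of the white shade (135 mm high, lamp x -25 to 110, y -95 to -230 mm) and the iron holdfast (112 mm high, x 285, y 0 to 75 mm).
- slot (a point): Middle of the post's slot, on the tube's top: lamp x = 185, y = 0, height 24 mm; axes as the lamp's. The tension post is clamped in the slot anywhere up to 12 mm either way along x (its place is not measured: look or feel). Neck 6 mm diameter, 24 to 35.5 mm high; head 8.5 mm diameter, 35.5 to 39.5 mm, coned top.
- spring: Steel tension spring, about 90 g. Origin on the coil's axis above the hook's leg; +x along the axis to the loop, z up (leg points to -z). Hook and loop wire 3.5 mm. Close-wound end turns, 16 mm outer diameter, at x = 12 to 60 and (unstretched) 88 to 136 mm: grip these from above. The turns between them stretch; it does not bend, so swing it about its hook.
- front_grip (a point): On the coil's axis, 30 mm from the hook's leg: place to grip the hook end. At the start the spring lies level in a notch of the rest, axis 44 mm above the bench, hook down; the rest's rails cross under the coil 20 and 90 mm behind this point, and chisels lie in the notches 45 mm either side or 45 and 90 mm to one side.
- hook_tip (a point): Lowest point of the hook's leg, 12.75 mm under the coil's axis; the leg slants 2 mm to +x. Fully home, the neck lies on the strap and this point is 11 mm below the strap's top, 27 mm above the bench. Let go there, the spring's other end sinks until the coil lies on the arm tube (axis 32 mm high).
- loop (a point): Centre of the flat loop, 150 mm from the hook's leg when unstretched; axes of the end turns that carry it (+x away from the hook). Those turns end 14 mm behind it; grip them about 32 mm behind it. Opening 12 mm long in x, 13 mm wide; the outer bow reaches 9.5 mm beyond the centre.
- stretch (a joint): How far the spring is drawn out, m; 0 when closed. It pulls with 3 N at first and 0.18 N more per mm. Fitted it is stretched by 17 to 42 mm; passing the post's head takes 3 mm more; beyond 55 mm it is overstretched and ruined. Swing the loop end up and down about the hook (a few degrees of tilt): lifted level, the hook leaves its hole. Fitted, the loop lies 30 to 34 mm above the bench.
- rest: Wooden chisel rest, fixed, 100 x 156 mm, 44 mm high, with two notched rails 10 mm thick; origin under its centre, +x along the notches. A mallet (235 mm high) and a tin of brushes (190 mm) stand 0.2 m or more beyond it.
- chisel_wide: Steel stone chisel, 13 mm thick, 200 mm long, edge 22 mm wide, in a notch; leave alone.
- chisel_narrow: Steel stone chisel, 11 mm thick, 200 mm long, edge 9 mm wide, in a notch; leave alone.
- cast: Small white plaster head, 72 mm diameter, 108 mm high, origin under its middle; leave alone.
- knob_nut: Black plastic clamping knob of the lamp, 28 mm diameter, 16 mm high; leave alone.

How it is judged:
By the outcome, as a careful person would: the job done as asked, in the order asked, and still so for the second after the job is handed in, with the robot touching nothing.
It also fails if it takes over 61 s, if anything falls off the work surface, if the arm or the gripper's body presses on something with over 40 N, if the wrist force passes 120 N, or if a joint passes its speed limit or range.

### The arm

A 6-joint arm with a two-finger parallel gripper is mounted at the origin on the work surface. World frame = base frame: x ahead of the robot, y to its left, z up, the work surface at z = 0. Lengths are in m, angles in rad, forces in N, time in s.
With the tool pointing down it reaches from about 0.275 to 0.975 m from the base axis. Payload 8.4 kg.
Tool frame: the origin (TCP) lies at the very end of the fingers, on their centre line; the grasp point (between the pads) lies 19 mm behind it; z points along the fingers, y is the line along which they close (so a half turn about z gives the same grasp; the last joint's range is limited). The gripper opens to 92 mm and grips with 3 to 60 N. Pads are 20 mm wide; open, the fingers measure 128 mm over their backs; the gripper's body (75 mm by 189 mm) begins 69 mm behind the grasp point.
Start: joints at [1.275, 0.353, 1.633, -0, 1.155, -0.002], TCP at [0.181, 0.598, 0.215] pointing down, gripper open.
Joint ranges: [-2.63, 2.63], [-0.92, 2.1], [0.06, 2.66], [-1.3, 4.44], [0, 2.69], [-3.02, 3.02]. Speed limits (rad/s): [2.22, 2.22, 2.79, 3.14, 3.14, 3.14].

### API

Orientations are given as a unit quaternion [w, x, y, z].
In Python, from workcell import ctrl gives the robot as it stands.
- The arm moves only by the tool jog_arm, never from a script. Its argument "plan" is text: rows parted by semicolons, each of 6 numbers parted by spaces: the shift along the tool's x, y, z in m, then the turn, a rotation vector about the tool's x, y, z in degrees. A call has 1 to 8 rows; each row shifts and turns the commanded pose from where the row before left it, along the tool's axes as they then stand; what a row does not reach is not made up. A row lasts 1/10 s, in which the tool goes at most 50 mm and 8.59 degrees, less where a joint would pass 70% of its speed; a pose out of reach is approached as far as the arm can. A call is refused whole if a number of a shift passes 0.05 or a number of a turn 8.59, either way. A call with a gripper value outside its range is refused whole. "grip" is the closure, from 0 (fully open) to 1 (shut), set as the call begins (left out, the last holds). The fingers move at their own pace and stop on an object; "squeeze" is the grip in N (left out, the last holds). Time passes only in rows, so rows that do not move let the fingers close. It gives the time, the measured TCP pose, the force, the opening and the grip force at its end, in the units of the state.
- ctrl.get_state(): the state, without advancing time (a new reading comes with each control period).
- ctrl.get_image(name): name is "scene" or "top" or "wrist"; returns (picture, depth): 400x640x3 uint8, blue, green, red; 400x640 float32, m along the optical axis (not along the pixel's ray), 0 where there is no reading.
- ctrl.calibration(name): a dict with "mtx" (3x3 intrinsics, pixels), "D" ([k1, k2, p1, p2, k3] as OpenCV has them; the pictures are not rectified), "world_from_camera" (4x4, takes a point from camera to world coordinates); the wrist camera has in their place "T_tool_cam" (4x4, takes a point from camera to tool coordinates, whose origin is the TCP and whose axes are the flange's). Camera axes: x right, y up, looking along -z (the intrinsics and any distortion apply to the point x, -y, -z); pixel columns grow to the right and rows downward; lengths in m; the calibration is good to about 2 mm. A picture is of the moment at which its call begins: read the wrist's pose just before it. calibration takes no time and is no camera call.
- ctrl.hand_in(): hands the job in; it is judged then, once.
The state is a dict: "clock": time; "joints": joint angles; "joint_vel": joint speeds; "tau": joint torques, N m; "tcp_pos": TCP position; "tool_rot": TCP orientation; "wrist_force": force on the tool from outside, world axes, zero at the start; "torque": the same for the moment, N m; "opening": finger opening in m; "grip_force": force on a finger pad.
Only numpy, scipy, OpenCV 4.12 (cv2) and the standard library are available. Lean on these libraries where they do the work, as an engineer would, in place of code of your own. Each camera call takes 0.05 s, during which the arm holds its last target. There are 200 camera calls.

## Working session

There is one attempt and no reset: what is moved stays moved. The work goes in short steps, Python scripts to look and compute and a tool call to move; the robot and the scene stay as the last step left them, time stands still between calls to the robot, and variables do not carry over. Pictures are saved under pics/ and viewed, at most 13 in all, crops included, and the job is handed in when it is done.

Besides the shell and the picture viewer there is one more tool, called after "Emit:" as a command line: name --argument value ..., lists and objects as JSON in quotes. jog_arm: Moves the arm, as the interface text tells. Its arguments: {"type":"object","properties":{"plan":{"type":"string"},"grip":{"type":"number"},"squeeze":{"type":"number"}},"required":["plan"]}

```bash
mkdir -p pics
cat > h.py <<'E'
import numpy as np,cv2
from workcell import ctrl
from scipy.spatial.transform import Rotation as R
def pose():
    s=ctrl.get_state();T=np.eye(4);q=s["tool_rot"];T[:3,:3]=R.from_quat([q[1],q[2],q[3],q[0]]).as_matrix();T[:3,3]=s["tcp_pos"];return T
def cam(n):
    c=ctrl.calibration(n);W=c["world_from_camera"] if n!="wrist" else pose()@np.array(c["T_tool_cam"])
    return np.array(c["mtx"],float),np.array(c["D"],float),np.array(W,float)
def grab(n,f):
    C=cam(n);im,d=ctrl.get_image(n);cv2.imwrite(f"pics/{f}.png",im);np.savez(f"pics/{f}.npz",im=im,d=d,K=C[0],D=C[1],W=C[2]);return im,d,C
def load(f):
    z=np.load(f"pics/{f}.npz");return z["im"],z["d"],(z["K"],z["D"],z["W"])
def ray(C,u,v):
    p=cv2.undistortPoints(np.array([[[u,v]]],float),C[0],C[1])[0,0]
    return C[2][:3,3],C[2][:3,:3]@np.array([p[0],-p[1],-1.])
def atz(C,u,v,z):
    o,r=ray(C,u,v);return o+r*(z-o[2])/r[2]
def atd(C,d,u,v):
    o,r=ray(C,u,v);return o+r*d[int(round(v)),int(round(u))]
def tri(C1,p1,C2,p2):
    A=[];b=[]
    for C,p in((C1,p1),(C2,p2)):
        o,r=ray(C,*p);r=r/np.linalg.norm(r);P=np.eye(3)-np.outer(r,r);A.append(P);b.append(P@o)
    return np.linalg.lstsq(np.vstack(A),np.hstack(b),rcond=None)[0]
E
python3 - <<'E'
from h import *
np.set_printoptions(precision=4,suppress=True)
for n in("top","scene","wrist"):
    im,d,C=grab(n,n+"0");print(n,C[0][0,0],C[2])
a=cv2.imread("pics/top0.png");b=cv2.imread("pics/scene0.png")
cv2.imwrite("pics/a.png",cv2.resize(a,(800,500)));cv2.imwrite("pics/b.png",cv2.resize(b,(800,500)))
print(ctrl.get_state())
E
```

```text
top 511.631469236747 [[-0.0167  0.9871 -0.1595  0.3807]
 [-0.9997 -0.0193 -0.015  -0.0692]
 [-0.0179  0.1592  0.9871  1.1133]
 [ 0.      0.      0.      1.    ]]
scene 406.4044226851562 [[ 0.3502 -0.6947  0.6283  1.0362]
 [ 0.9365  0.2732 -0.2198 -0.243 ]
 [-0.019   0.6653  0.7463  0.6619]
 [ 0.      0.      0.      1.    ]]
wrist 339.13198342421646 [[ 0.2883 -0.921  -0.2622  0.1066]
 [ 0.9575  0.2769  0.0801  0.6198]
 [-0.0011 -0.2741  0.9617  0.3838]
 [ 0.      0.      0.      1.    ]]
{'clock': 0.15, 'joints': array([ 1.2746,  0.3535,  1.6339,  0.    ,  1.1552, -0.0024]), 'joint_vel': array([ 0.0008, -0.0014, -0.0039, -0.0013,  0.0001, -0.0003]), 'tau': array([ -0.0005, -59.4207, -33.447 ,   0.0696,   0.0205,  -0.    ]), 'tcp_pos': array([0.1809, 0.5979, 0.214 ]), 'tool_rot': array([-0.0001,  0.1464,  0.9892, -0.0005]), 'wrist_force': array([-0.6236,  0.8027,  0.7276]), 'torque': array([-0.043 ,  0.0579, -0.0054]), 'grip_force': 0.0, 'opening': 0.09207583514088714}
```

View pics/a.png

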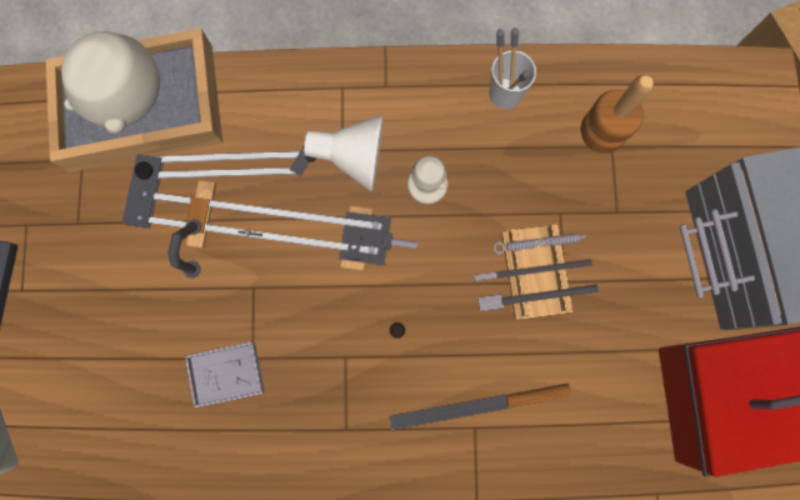

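View pics/b.png

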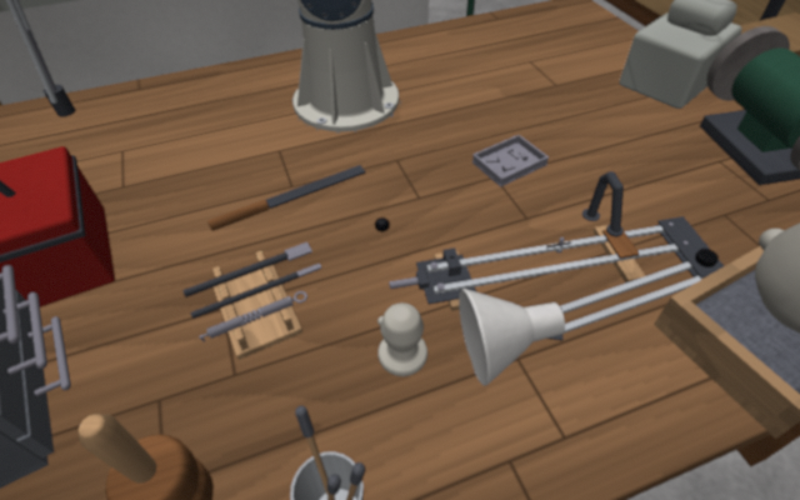

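The top view shows the spring at (499..585, 248..237) with its loop on the left, and the lamp arm from (380,247) to (150,220) with its post near (250,234). I'll enlarge both.

Run:
```python
from h import *
np.set_printoptions(precision=4,suppress=True)
a=cv2.imread("pics/top0.png");b=cv2.imread("pics/scene0.png")
def crop(i,x,y,w,h,W=400,H=290):return cv2.resize(i[y:y+h,x:x+w],(W,H),interpolation=cv2.INTER_CUBIC)
m=np.vstack([np.hstack([crop(a,260,160,80,58),crop(a,160,160,80,58)]),np.hstack([crop(a,390,165,100,72),crop(b,330,180,100,72)])])
cv2.imwrite("pics/c.png",m)
im,d,C=load("top0")
for n,p in dict(hook=(468,190),loop=(399,198),hole=(292,196),post=(200,187),tubeL=(125,177)).items(): print(n,atz(C,*p,.04),atd(C,d,*p))
```

```text
hook [ 0.5714 -0.3839  0.04  ] [ 0.5707 -0.3826  0.0442]
loop [ 0.5569 -0.2342  0.04  ] [ 0.5633 -0.2401  0.0012]
hole [ 0.5657 -0.0065  0.04  ] [ 0.5691 -0.0054  0.0202]
post [0.5894 0.1921 0.04  ] [0.5922 0.1956 0.0256]
tubeL [0.6154 0.3605 0.04  ] [0.6195 0.368  0.0214]
```

View pics/c.png

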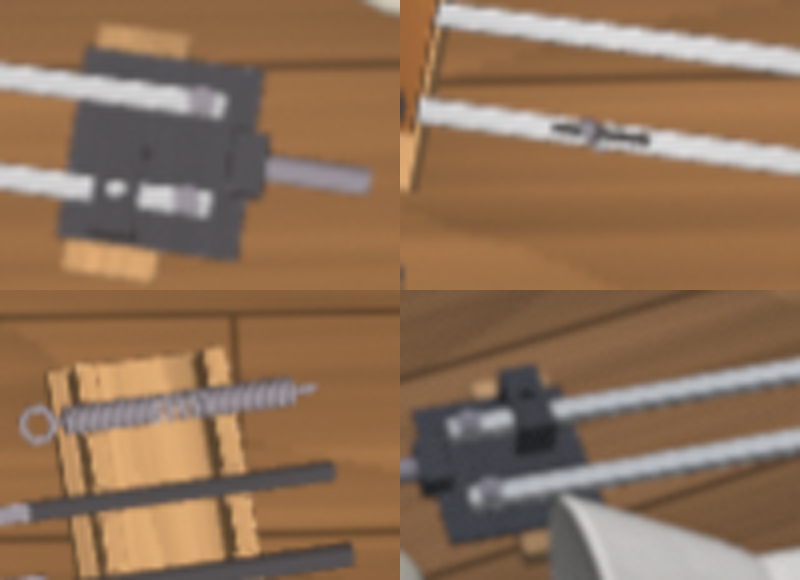

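The hole is at raw pixel (283,197.6) and the post at (198.6,186), about 2 px left of the slot's middle. The hook end is at (468,189) and the loop centre at (399.5,198.7). Next I'll write a move-planning helper and get target poses.

```bash
cat >> h.py <<'E'
def target(p,ang,pitch=0):
    "tool x at world yaw ang(rad), z down; pitch: +x end tilts up by pitch rad"
    c,s=np.cos(ang),np.sin(ang)
    x=np.array([c*np.cos(pitch),s*np.cos(pitch),np.sin(pitch)]);y=np.array([s,-c,0.]);T=np.eye(4)
    T[:3,:3]=np.c_[x,y,np.cross(x,y)];T[:3,3]=p;return T
def rows(T,step=.045,turn=8.,n=None,T0=None):
    T0=pose() if T0 is None else T0
    D=T[:3,3]-T0[:3,3];rv=R.from_matrix(T0[:3,:3].T@T[:3,:3]).as_rotvec(degrees=True)
    n=n or max(1,int(np.ceil(max(np.abs(D).max()*1.2/step,np.linalg.norm(D)/step,np.linalg.norm(rv)/turn))))
    print("n",n,"dist",D,"turn",rv);out=[]
    for i in range(n):
        Ri=T0[:3,:3]@R.from_rotvec(rv*i/n,degrees=True).as_matrix()
        out.append(" ".join("%g"%v for v in list(np.round(Ri.T@D/n,4))+list(np.round(rv/n,2))))
    for i in range(0,n,8): print("; ".join(out[i:i+8]))
E
python3 - <<'E'
from h import *
np.set_printoptions(precision=4,suppress=True)
im,d,C=load("top0")
P=dict(hook=atz(C,468,189.3,.044),loop=atz(C,399.5,198.7,.044),hole=atz(C,283,197.6,.038),post=atz(C,198.6,186,.0395))
for k,v in P.items():print(k,v)
u=P["loop"]-P["hook"];print(np.linalg.norm(u),np.degrees(np.arctan2(u[1],u[0])))
w=P["post"]-P["hole"];print(np.linalg.norm(w),np.degrees(np.arctan2(w[1],w[0])))
a=np.arctan2(u[1],u[0]);g=P["loop"]-u/np.linalg.norm(u)*.12;g[2]=.2;print(g)
rows(target(g,a))
E
```

```text
hook [ 0.5722 -0.3828  0.044 ]
loop [ 0.5547 -0.2346  0.044 ]
hole [0.563  0.0129 0.038 ]
post [0.5917 0.1953 0.0395]
0.14927810301710132 96.7274191503273
0.18473277446003 81.03588748187916
[ 0.5688 -0.3537  0.2   ]
n 26 dist [ 0.3879 -0.9516 -0.014 ] turn [-0.0537  0.0336 66.4378]
-0.0249 -0.0307 0.0006 -0 0 2.56; -0.0262 -0.0296 0.0006 -0 0 2.56; -0.0275 -0.0284 0.0006 -0 0 2.56; -0.0288 -0.0271 0.0006 -0 0 2.56; -0.0299 -0.0258 0.0006 -0 0 2.56; -0.0311 -0.0244 0.0006 -0 0 2.56; -0.0321 -0.023 0.0006 -0 0 2.56; -0.0331 -0.0216 0.0006 -0 0 2.56
-0.034 -0.0201 0.0006 -0 0 2.56; -0.0349 -0.0185 0.0006 -0 0 2.56; -0.0357 -0.017 0.0006 -0 0 2.56; -0.0364 -0.0154 0.0006 -0 0 2.56; -0.0371 -0.0137 0.0006 -0 0 2.56; -0.0376 -0.0121 0.0006 -0 0 2.56; -0.0381 -0.0104 0.0006 -0 0 2.56; -0.0386 -0.0087 0.0005 -0 0 2.56
-0.0389 -0.0069 0.0005 -0 0 2.56; -0.0392 -0.0052 0.0005 -0 0 2.56; -0.0394 -0.0034 0.0005 -0 0 2.56; -0.0395 -0.0017 0.0005 -0 0 2.56; -0.0395 0.0001 0.0005 -0 0 2.56; -0.0395 0.0018 0.0005 -0 0 2.56; -0.0394 0.0036 0.0005 -0 0 2.56; -0.0392 0.0054 0.0005 -0 0 2.56
-0.0389 0.0071 0.0005 -0 0 2.56; -0.0385 0.0088 0.0005 -0 0 2.56
```

Run:
```python
from h import *
np.set_printoptions(precision=4,suppress=True)
a=np.radians(81);u=np.array([np.cos(a),np.sin(a),0])
g=np.array([.563,.0129,.22])+u*.07
rows(target(g,a))
```

```text
n 15 dist [ 0.3931 -0.5158  0.006 ] turn [-0.0501  0.0419 82.1652]
-0.035 -0.0253 -0.0004 -0 0 5.48; -0.0373 -0.0219 -0.0004 -0 0 5.48; -0.0392 -0.0182 -0.0004 -0 0 5.48; -0.0408 -0.0144 -0.0004 -0 0 5.48; -0.042 -0.0104 -0.0004 -0 0 5.48; -0.0428 -0.0064 -0.0004 -0 0 5.48; -0.0432 -0.0023 -0.0004 -0 0 5.48; -0.0432 0.0019 -0.0004 -0 0 5.48
-0.0428 0.006 -0.0004 -0 0 5.48; -0.0421 0.01 -0.0004 -0 0 5.48; -0.0409 0.014 -0.0004 -0 0 5.48; -0.0394 0.0179 -0.0004 -0 0 5.48; -0.0375 0.0215 -0.0004 -0 0 5.48; -0.0353 0.025 -0.0004 -0 0 5.48; -0.0327 0.0283 -0.0004 -0 0 5.48
```

Emit:
jog_arm --plan "-0.035 -0.025 0 0 0 5.5; -0.037 -0.022 0 0 0 5.5; -0.039 -0.018 0 0 0 5.5; -0.041 -0.014 0 0 0 5.5; -0.042 -0.010 0 0 0 5.5; -0.043 -0.006 0 0 0 5.5; -0.043 -0.002 0 0 0 5.5; -0.043 0.002 0 0 0 5.5" --grip 0.3

```text
clock: 0.95
tcp_pos: [0.3918, 0.323, 0.2146]
tool_rot: [0.0, 0.508, 0.861, 0.0]
wrist_force: [0.2, 0.8, -0.5]
opening: 0.0644
grip_force: 0.0
```

Emit:
jog_arm --plan "-0.043 0.006 0 0 0 5.5; -0.042 0.010 0 0 0 5.5; -0.041 0.014 0 0 0 5.5; -0.039 0.018 0 0 0 5.5; -0.037 0.021 0 0 0 5.5; -0.035 0.025 0 0 0 5.5; -0.033 0.028 0 0 0 5.3; 0 0 0 0 0 0"

```text
clock: 1.75
tcp_pos: [0.5751, 0.0799, 0.2144]
tool_rot: [0.001, 0.763, 0.646, 0.0]
wrist_force: [-0.3, 0.2, -0.2]
opening: 0.0642
grip_force: 0.0
```

Run:
```python
from h import *
np.set_printoptions(precision=4,suppress=True)
print(pose(),ctrl.get_state()["opening"])
im,d,C=grab("wrist","w1")
cv2.imwrite("pics/w1b.png",cv2.resize(im,(800,500)))
def px(P):
    q=C[2][:3,:3].T@(np.array(P)-C[2][:3,3]);return cv2.projectPoints(np.array([[q[0],-q[1],-q[2]]]),np.zeros(3),np.zeros(3),C[0],C[1])[0].ravel()
print(px([.563,.0129,.038]),px([.5917,.1953,.0395]))
```

```text
[[ 0.1649  0.9863  0.0012  0.5751]
 [ 0.9863 -0.1649 -0.0011  0.0799]
 [-0.0009  0.0013 -1.      0.2144]
 [ 0.      0.      0.      1.    ]] 0.06424549283817417
[315.5709 234.8768] [313.8132  54.3312]
```

View pics/w1b.png

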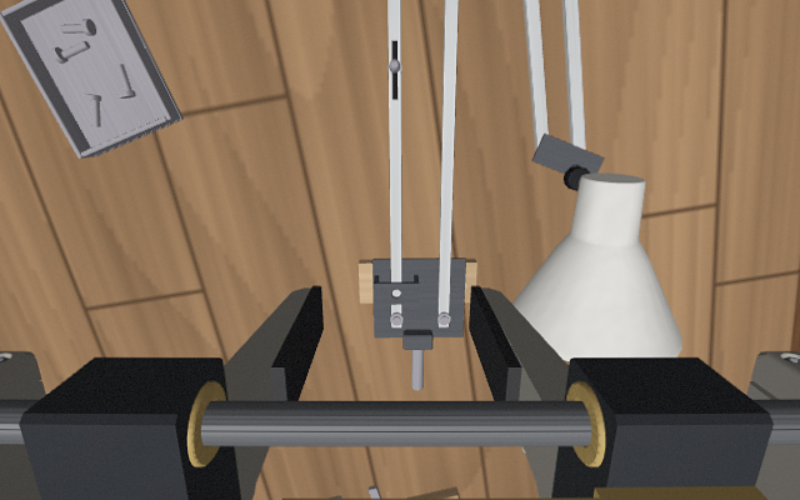

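The wrist view shows the hole at about (317.5,234.5) raw and the post head at about (316,53). The shade lies clear to the right. I'll triangulate these against the top view and plan the move to the spring.

Run:
```python
from h import *
np.set_printoptions(precision=4,suppress=True)
im,d,C=load("w1");_,_,Ct=load("top0")
g=cv2.cvtColor(im,cv2.COLOR_BGR2GRAY).astype(int)
print(g[229:241,310:326]);print(g[46:62,308:325])
w=np.clip(g[230:239,312:323]-120,0,None);yy,xx=np.mgrid[230:239,312:323];h=((xx*w).sum()/w.sum(),(yy*w).sum()/w.sum());print("hole px",h)
print("hole",tri(C,h,Ct,(283,197.6)),"@z",atz(C,*h,.038));print("post",tri(C,(316,52.8),Ct,(198.6,186)),atz(C,316,52.8,.0395))
print("slot ends",atz(C,316,32.5,.024),atz(C,316,79,.024))
q=np.array([.5688,-.3537,.2]);rows(target(q,np.radians(96.7)))
```

```text
[[ 97  95  95  93  97  95  93  95  94  95  94  95  97  94  95  93]
 [ 92  95  92  94  91  88  88  90  90  92  92  94  94  93  92  92]
 [ 93  93  92  92  91  78 115 114 119  87  91  91  92  92  92  93]
 [ 94  95  92  85 115 199 201 203 207 156  94  88  90  91  92  92]
 [ 94  94  92  71 202 211 207 207 212 210 159  93  93  94  93  95]
 [ 95  93  93  96 213 208 205 206 210 214 193 100  92  93  91  94]
 [ 94  94  94  57 215 211 206 207 211 219 145  93  96  90  94  93]
 [ 94  95  94  63 132 188 212 214 218 171  92  91  95  94  95  92]
 [ 94  97  95  81  65  90 134 137 124  89  88  95  91  97  96  93]
 [ 93  93  94  92  83  69  62  68  70  85  91  95  93  96  94  95]
 [ 93  92  94  94  93  93  89  82  90  91  93  92  95  91  90  92]
 [ 92  94  86  91  91  91  88  88  93  89  91  91  89  89  92  90]]
[[133 131 121 214 218 148  46  44  39  21 220 226 167 132 132 133 135]
 [131 131 117 214 219 146  85  87  80  47 209 226 168 128 133 132 132]
 [131 130 118 216 204 133 130 129 129  95 159 216 169 131 130 132 133]
 [132 130 119 209 165 139 151 151 156 143  92 178 168 129 132 134 134]
 [131 131 1
[... 853 characters left out ...]
.float64(316.8005453837164), np.float64(234.08141799766264))
hole [0.5639 0.0128 0.0355] @z [0.5645 0.0136 0.038 ]
post [0.594  0.1978 0.0288] [0.594  0.1963 0.0395]
slot ends [0.5973 0.2163 0.024 ] [0.5902 0.1738 0.024 ]
n 12 dist [-0.0047 -0.4355 -0.0142] turn [ -0.0245   0.011  -16.0162]
-0.0359 0.0055 0.0012 -0 0 -1.33; -0.036 0.0047 0.0012 -0 0 -1.33; -0.0361 0.0038 0.0012 -0 0 -1.33; -0.0362 0.003 0.0012 -0 0 -1.33; -0.0362 0.0021 0.0012 -0 0 -1.33; -0.0363 0.0013 0.0012 -0 0 -1.33; -0.0363 0.0004 0.0012 -0 0 -1.33; -0.0363 -0.0004 0.0012 -0 0 -1.33
-0.0363 -0.0013 0.0012 -0 0 -1.33; -0.0362 -0.0021 0.0012 -0 0 -1.33; -0.0362 -0.0029 0.0012 -0 0 -1.33; -0.0361 -0.0038 0.0012 -0 0 -1.33
```

Emit:
jog_arm --plan "-0.036 0.0055 0 0 0 -1.3; -0.036 0.0047 0 0 0 -1.3; -0.036 0.0038 0 0 0 -1.3; -0.036 0.003 0 0 0 -1.3; -0.036 0.002 0 0 0 -1.3; -0.036 0.0013 0 0 0 -1.3; -0.036 0.0004 0 0 0 -1.3; -0.036 -0.0004 0 0 0 -1.3" --grip 0.65

```text
clock: 2.6
tcp_pos: [0.5694, -0.2052, 0.2145]
tool_rot: [-0.0, 0.698, 0.716, 0.0]
wrist_force: [0.2, 0.2, 0.2]
opening: 0.0323
grip_force: 0.0
```

Emit:
jog_arm --plan "-0.036 -0.0013 0.012 0 0 -1.4; -0.036 -0.002 0.012 0 0 -1.4; -0.036 -0.003 0.012 0 0 -1.4; -0.036 -0.0038 0.012 0 0 -1.4; 0 0 0 0 0 0; 0 0 0 0 0 0"

```text
clock: 3.2
tcp_pos: [0.5679, -0.3488, 0.1659]
tool_rot: [-0.001, 0.663, 0.748, 0.0]
wrist_force: [-0.7, 0.7, -0.0]
opening: 0.0324
grip_force: 0.0
```

Run:
```python
from h import *
np.set_printoptions(precision=4,suppress=True)
print(pose(),ctrl.get_state()["opening"])
im,d,C=grab("wrist","w2")
cv2.imwrite("pics/w2b.png",cv2.resize(im,(800,500)))
```

```text
[[-0.1196  0.9928 -0.0013  0.5679]
 [ 0.9928  0.1196  0.0014 -0.3488]
 [ 0.0016 -0.0011 -1.      0.1659]
 [ 0.      0.      0.      1.    ]] 0.03240114770365953
```

View pics/w2b.png

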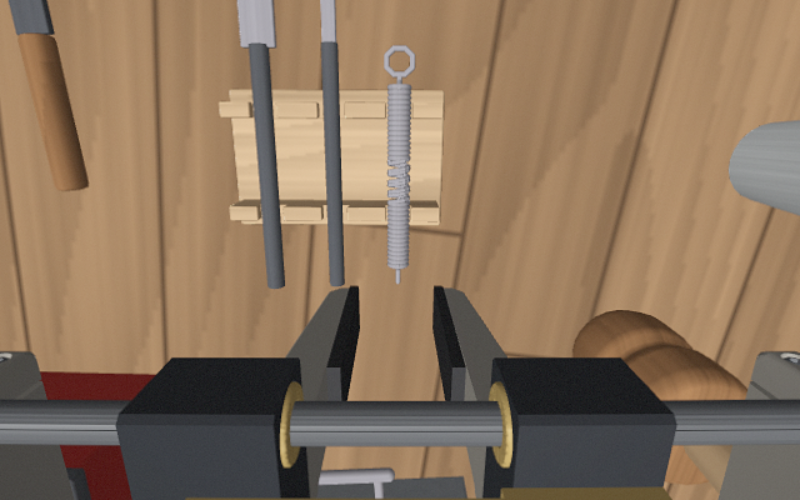

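The wrist view shows the hook end at (398,283), which is raw (318.4,226.4), and the loop centre at (399.5,61), raw (319.6,48.8). The near coil end is at (398,268) and the narrow chisel is about 45 mm to the left.

Run:
```python
from h import *
np.set_printoptions(precision=4,suppress=True)
im,d,C=load("w2");_,_,Ct=load("top0")
print("loop tri",tri(C,(319.6,48.8),Ct,(399.5,198.7)));print("hook tri",tri(C,(318.4,226),Ct,(468.2,189.3)))
h=atz(C,318.4,226,.044);l=atz(C,319.6,48.8,.044);u=(l-h)[:2];L=np.linalg.norm(u);print(h,l,L,np.degrees(np.arctan2(u[1],u[0])))
print("coil ends",atz(C,318.6,214.5,.048),atz(C,319.4,68,.048))
u/=L;g=np.r_[l[:2]-u*.120,.029];print("grasp",g)
rows(target(g,np.arctan2(u[1],u[0])))
```

```text
loop tri [ 0.5555 -0.2345  0.0426]
hook tri [ 0.5732 -0.3848  0.0411]
[ 0.5735 -0.3844  0.044 ] [ 0.556  -0.2344  0.044 ] 0.15104910177734884 96.66679231880748
coil ends [ 0.5721 -0.3719  0.048 ] [ 0.5576 -0.2491  0.048 ]
grasp [ 0.5699 -0.3535  0.029 ]
n 4 dist [ 0.0017 -0.0052 -0.1375] turn [-0.0262 -0.0636  0.2397]
-0.0014 0.0003 0.0344 -0.01 -0.02 0.06; -0.0014 0.0003 0.0344 -0.01 -0.02 0.06; -0.0014 0.0003 0.0344 -0.01 -0.02 0.06; -0.0014 0.0003 0.0344 -0.01 -0.02 0.06
```

Emit:
jog_arm --plan "-0.0014 0.0004 0.035 0 0 0.06; -0.0014 0.0004 0.035 0 0 0.06; -0.0014 0.0003 0.035 0 0 0.06; -0.001 0.0003 0.02 0 0 0.06; 0 0 0.0125 0 0 0; 0 0 0 0 0 0"

```text
clock: 3.85
tcp_pos: [0.5699, -0.3531, 0.0281]
tool_rot: [-0.001, 0.665, 0.747, -0.0]
wrist_force: [0.2, 0.6, -0.8]
opening: 0.0319
grip_force: 0.0
```

Emit:
jog_arm --plan "0 0 0 0 0 0; 0 0 0 0 0 0; 0 0 0 0 0 0; 0 0 0 0 0 0; 0 0 0 0 0 0" --grip 1 --squeeze 25

```text
clock: 4.35
tcp_pos: [0.5711, -0.3553, 0.0302]
tool_rot: [0.001, 0.665, 0.747, 0.0]
wrist_force: [0.6, -0.1, 5.4]
opening: 0.0152
grip_force: 25.0
```

Run:
```python
from h import *
np.set_printoptions(precision=4,suppress=True)
T=pose();print(T)
# held spring: tool at grasp 30mm; lift .12 then to above hole
h=np.array([.5645,.0136]);a=np.radians(80.8);u=np.array([np.cos(a),np.sin(a)])
T1=T.copy();T1[2,3]=.149
g=np.r_[h+u*.03,.15];print(g)
rows(target(g,a),T0=T1)
```

```text
[[-0.1152  0.9933  0.0019  0.5711]
 [ 0.9933  0.1152 -0.0009 -0.3553]
 [-0.0012  0.0018 -1.      0.0302]
 [ 0.      0.      0.      1.    ]]
[0.5693 0.0432 0.15  ]
n 11 dist [-0.0018  0.3986  0.001 ] turn [ 0.1097  0.0515 15.8141]
0.036 0.004 -0.0001 0.01 0 1.44; 0.0361 0.0031 -0.0001 0.01 0 1.44; 0.0362 0.0022 -0.0001 0.01 0 1.44; 0.0362 0.0013 -0.0001 0.01 0 1.44; 0.0362 0.0004 -0.0001 0.01 0 1.44; 0.0362 -0.0005 -0.0001 0.01 0 1.44; 0.0362 -0.0014 -0.0001 0.01 0 1.44; 0.0362 -0.0023 -0.0001 0.01 0 1.44
0.0361 -0.0032 -0.0001 0.01 0 1.44; 0.036 -0.0042 -0.0001 0.01 0 1.44; 0.0359 -0.0051 -0.0001 0.01 0 1.44
```

Emit:
jog_arm --plan "0 0 -0.01 0 0 0; 0 0 -0.02 0 0 0; 0 0 -0.03 0 0 0; 0 0 -0.03 0 0 0; 0 0 -0.03 0 0 0; 0 0 0 0 0 0" --squeeze 35

```text
clock: 4.95
tcp_pos: [0.5722, -0.3563, 0.154]
tool_rot: [0.003, 0.665, 0.747, 0.0]
wrist_force: [-0.6, -0.8, -0.8]
opening: 0.015
grip_force: 35.0
```

Emit:
jog_arm --plan "0.02 0.002 0 0 0 1.4; 0.03 0.003 0 0 0 1.4; 0.036 0.002 0 0 0 1.4; 0.036 0.001 0 0 0 1.4; 0.036 0 0 0 0 1.4; 0.036 -0.001 0 0 0 1.4; 0.036 -0.0015 0 0 0 1.4; 0.036 -0.002 0 0 0 1.4"

```text
clock: 5.75
tcp_pos: [0.5663, -0.0871, 0.1482]
tool_rot: [-0.001, 0.735, 0.678, -0.001]
wrist_force: [0.8, 0.2, -1.6]
opening: 0.0146
grip_force: 35.0
```

Emit:
jog_arm --plan "0.036 -0.003 0 0 0 1.4; 0.036 -0.004 0 0 0 1.4; 0.036 -0.005 0 0 0 1.4; 0.02 -0.003 0 0 0 0.4; 0 0 0 0 0 0; 0 0 0 0 0 0"

```text
clock: 6.35
tcp_pos: [0.5662, 0.0403, 0.1484]
tool_rot: [-0.0, 0.761, 0.649, -0.001]
wrist_force: [0.0, -0.0, -0.9]
opening: 0.0147
grip_force: 35.0
```

Run:
```python
from h import *
np.set_printoptions(precision=4,suppress=True)
P=[]
for i in range(3): im,d,C=grab("wrist","w3");P.append(pose()[:3,3])
print(P);print(pose())
ds,_,Cs=grab("scene","s3");t,_,_=grab("top","t3")
cr=lambda i,x,y,w,h,W,H:cv2.resize(i[y:y+h,x:x+w],(W,H),interpolation=cv2.INTER_CUBIC)
cv2.imwrite("pics/m3.png",np.vstack([np.hstack([cr(im,220,100,200,150,400,300),cr(t,200,140,130,98,400,300)]),np.hstack([cr(ds,320,140,130,98,400,300),cr(im,290,0,60,300,400,300)])]))
```

```text
[array([0.5663, 0.0397, 0.1486]), array([0.5665, 0.0394, 0.1487]), array([0.5666, 0.0393, 0.1488])]
[[ 0.1603  0.9871 -0.0006  0.5666]
 [ 0.9871 -0.1603 -0.0003  0.0393]
 [-0.0004 -0.0005 -1.      0.1488]
 [ 0.      0.      0.      1.    ]]
```

View pics/m3.png

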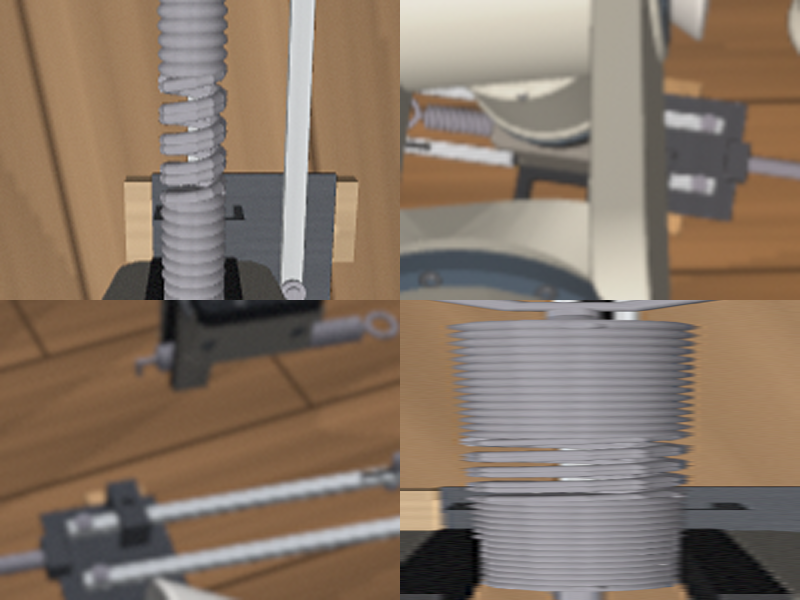

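The scene crop shows the spring gripped roughly level, with the hook pointing down at about raw (364,163). I'll get the spring's pose in the tool frame from the wrist and scene depth.

```bash
cat >> h.py <<'E'
def cloud(d,C,step=1):
    v,u=np.mgrid[0:400:step,0:640:step];uv=np.c_[u.ravel(),v.ravel()].astype(float)
    p=cv2.undistortPoints(uv[:,None],C[0],C[1])[:,0];z=d[::step,::step].ravel();k=z>0
    P=np.c_[p[:,0],-p[:,1],-np.ones(len(p))]*z[:,None]
    return (P@C[2][:3,:3].T+C[2][:3,3])[k],uv[k]
def loc(P,T): return (P-T[:3,3])@T[:3,:3]
E
python3 - <<'E'
from h import *
np.set_printoptions(precision=4,suppress=True)
T=pose()
_,d,C=load("w3");P,uv=cloud(d,C);q=loc(P,T)
k=(abs(q[:,1])<.02)&(q[:,2]<.02)&(q[:,2]>-.06)&(q[:,0]>.012);q1=q[k]
for a in np.arange(.01,.14,.008):
    m=(q1[:,0]>=a)&(q1[:,0]<a+.008)
    if m.sum()>3:
        s=q1[m];print("x%.3f n%d y[%.4f %.4f] mid %.4f topz %.4f botz %.4f"%(a,m.sum(),*np.percentile(s[:,1],[2,98]),np.percentile(s[:,1],[2,98]).mean(),np.percentile(s[:,2],5),np.percentile(s[:,2],95)))
print("maxx",q1[:,0].max())
_,d,C=load("s3");P,uv=cloud(d,C);q=loc(P,T)
k=(abs(q[:,1])<.03)&(q[:,2]<.02)&(q[:,2]>-.06)&(q[:,0]<-.01)&(q[:,0]>-.06)
for r in np.c_[q[k],uv[k]]:print(r)
E
```

```text
x0.010 n349 y[-0.0078 0.0069] mid -0.0004 topz -0.0206 botz -0.0144
x0.018 n510 y[-0.0077 0.0068] mid -0.0005 topz -0.0206 botz -0.0143
x0.026 n566 y[-0.0077 0.0070] mid -0.0003 topz -0.0205 botz -0.0087
x0.034 n470 y[-0.0076 0.0070] mid -0.0003 topz -0.0205 botz -0.0090
x0.042 n467 y[-0.0079 0.0068] mid -0.0005 topz -0.0206 botz -0.0080
x0.050 n497 y[-0.0079 0.0067] mid -0.0006 topz -0.0205 botz -0.0077
x0.058 n610 y[-0.0079 0.0066] mid -0.0006 topz -0.0206 botz -0.0142
x0.066 n617 y[-0.0077 0.0066] mid -0.0006 topz -0.0204 botz -0.0144
x0.074 n671 y[-0.0081 0.0064] mid -0.0008 topz -0.0205 botz -0.0144
x0.082 n689 y[-0.0080 0.0064] mid -0.0008 topz -0.0204 botz -0.0140
x0.090 n705 y[-0.0079 0.0062] mid -0.0009 topz -0.0204 botz -0.0147
x0.098 n777 y[-0.0082 0.0064] mid -0.0009 topz -0.0204 botz -0.0141
x0.106 n346 y[-0.0068 0.0056] mid -0.0006 topz -0.0198 botz -0.0124
x0.114 n179 y[-0.0085 0.0068] mid -0.0009 topz -0.0148 botz -0.0121
maxx 0.11644425598286857
[ -0.011   -0.0227  -0.0415 372.     139.    ]
[ -0.0103  -0.0145  -0.0481 374.     139.    ]
[ -0.0104  -0.0094  -0.0523 3
[... 8106 characters left out ...]
.0108   0.0104  -0.0111 376.     164.    ]
[ -0.0103   0.0141  -0.0144 377.     164.    ]
[ -0.0102   0.0186  -0.0185 378.     164.    ]
[ -0.0112   0.0071  -0.0056 375.     165.    ]
[ -0.0105   0.0103  -0.0085 376.     165.    ]
[ -0.0109   0.016   -0.0138 377.     165.    ]
[ -0.0113   0.008   -0.004  375.     166.    ]
[ -0.0101   0.0148  -0.0101 377.     166.    ]
[ -0.011    0.0079  -0.0014 375.     167.    ]
[ -0.0104   0.016   -0.0089 377.     167.    ]
[ -0.0101   0.0201  -0.0126 378.     167.    ]
[ -0.0101   0.0111  -0.0017 376.     168.    ]
[ -0.0104   0.0166  -0.007  377.     168.    ]
[ -0.0103   0.021   -0.0111 378.     168.    ]
[ -0.01     0.0162  -0.0041 377.     169.    ]
```

```bash
cat >> h.py <<'E'
H=np.array([.5645,.0136]);A=np.radians(80.8)
def hookT(tipz,pitch,H=H,A=A,mid=np.array([-.0273,-.0003,-.006])):
    "tool pose such that leg middle is over hole and tip at height tipz"
    T=target([0,0,0],A,pitch);p=T[:3,:3]@mid;tip=T[:3,:3]@np.array([-.0263,-.0003,.0003])
    T[:3,3]=[H[0]-p[0],H[1]-p[1],tipz-tip[2]];return T
E
python3 - <<'E'
from h import *
np.set_printoptions(precision=4,suppress=True)
T1=hookT(.050,np.radians(-3));print(T1);rows(T1,n=5)
E
```

```text
[[ 0.1597  0.9871 -0.0084  0.5691]
 [ 0.9858 -0.1599 -0.0517  0.0402]
 [-0.0523  0.     -0.9986  0.0489]
 [ 0.      0.      0.      1.    ]]
n 5 dist [ 0.0024  0.0008 -0.1   ] turn [-0.0162 -2.9887 -0.0452]
0.0002 0.0004 0.02 -0 -0.6 -0.01; 0.0004 0.0004 0.02 -0 -0.6 -0.01; 0.0006 0.0004 0.02 -0 -0.6 -0.01; 0.0009 0.0004 0.02 -0 -0.6 -0.01; 0.0011 0.0004 0.02 -0 -0.6 -0.01
```

Emit:
jog_arm --plan "0.0002 0.0004 0.02 0 -0.6 0; 0.0004 0.0004 0.02 0 -0.6 0; 0.0006 0.0004 0.02 0 -0.6 0; 0.0009 0.0004 0.02 0 -0.6 0; 0.001 0.0004 0.02 0 -0.6 0; 0 0 0 0 0 0; 0 0 0 0 0 0"

```text
clock: 7.3
tcp_pos: [0.5689, 0.0407, 0.0491]
tool_rot: [0.017, 0.761, 0.648, -0.02]
wrist_force: [-0.6, 0.0, -0.9]
opening: 0.0147
grip_force: 35.0
```

Run:
```python
from h import *
np.set_printoptions(precision=4,suppress=True)
im,d,C=grab("scene","s4");T=pose();print(T)
P,uv=cloud(d,C);q=loc(P,T)
k=(abs(q[:,1])<.012)&(q[:,2]<.006)&(q[:,2]>-.02)&(q[:,0]<-.02)&(q[:,0]>-.04)
for r in np.c_[q[k],P[k],uv[k]]:print(r)
def px(C,P):
    q=C[2][:3,:3].T@(np.array(P)-C[2][:3,3]);return cv2.projectPoints(np.array([[q[0],-q[1],-q[2]]]),np.zeros(3),np.zeros(3),C[0],C[1])[0].ravel()
print("hole px",px(C,[*H,.038]))
a=im[160:235,320:420];cv2.imwrite("pics/s4c.png",cv2.resize(a,(800,600),interpolation=cv2.INTER_CUBIC))
# strap top from earlier views
_,d0,C0=load("scene0");P,uv=cloud(d0,C0);u=np.array([np.cos(A),np.sin(A)]);v=np.array([np.sin(A),-np.cos(A)])
r=P[:,:2]-H;lx=r@u;ly=-(r@v)*-1
k=(abs(lx)<.03)&(abs(ly)<.035)&(P[:,2]>.031)&(P[:,2]<.06);print("strap lx",np.percentile(lx[k],[3,97]),"ly(tool y)",np.percentile(ly[k],[3,97]),"z",np.median(P[k,2]),k.sum())
_,d0,C0=load("w1");P,uv=cloud(d0,C0);r=P[:,:2]-H;lx=r@u;ly=r@v
k=(abs(lx)<.03)&(abs(ly)<.035)&(P[:,2]>.031)&(P[:,2]<.06);print("strap w1 lx",np.percentile(lx[k],[1,99]),"ly",np.percentile(ly[k],[1,99]),"z",np.median(P[k,2]),k.sum())
```

```text
[[ 0.1598  0.9871 -0.0077  0.5695]
 [ 0.9858 -0.1599 -0.0514  0.0408]
 [-0.0519  0.0006 -0.9986  0.0497]
 [ 0.      0.      0.      1.    ]]
[ -0.028   -0.0038  -0.0143   0.5613   0.0145   0.0655 363.     196.    ]
[ -0.0268  -0.0017  -0.0163   0.5636   0.0155   0.0674 364.     196.    ]
[ -0.0242  -0.0031  -0.0144   0.5627   0.0182   0.0654 365.     196.    ]
[ -0.0224  -0.0023  -0.0149   0.5637   0.0198   0.0657 366.     196.    ]
[ -0.0206  -0.0016  -0.0153   0.5647   0.0215   0.0661 367.     196.    ]
[ -0.029   -0.0006  -0.0151   0.5644   0.013    0.0663 363.     197.    ]
[ -0.027   -0.0003  -0.015    0.5649   0.0149   0.0661 364.     197.    ]
[ -0.0249  -0.0005  -0.0144   0.5651   0.017    0.0654 365.     197.    ]
[ -0.0227  -0.0007  -0.0138   0.5652   0.0192   0.0647 366.     197.    ]
[ -0.0208  -0.0002  -0.014    0.5661   0.021    0.0648 367.     197.    ]
[ -0.0288  -0.0002  -0.0126   0.5648   0.013    0.0638 363.     198.    ]
[ -0.0285  -0.0001  -0.0097   0.5649   0.0131   0.0609 363.     199.    ]
[ -0.0284   0.0005  -0.0073   0.5654   0.0131   0.0585 363.     200.    ]
[ -0.0278  -0.0002  -0.0034   0.5648   0.0136   0.0546 363.     201.    ]
hole px [362.423  206.3346]
strap lx [-0.0113  0.0085] ly(tool y) [-0.0202  0.0193] z 0.03890805452271934 180
strap w1 lx [-0.011   0.0094] ly [-0.0196  0.0189] z 0.03751032565370843 655
```

View pics/s4c.png

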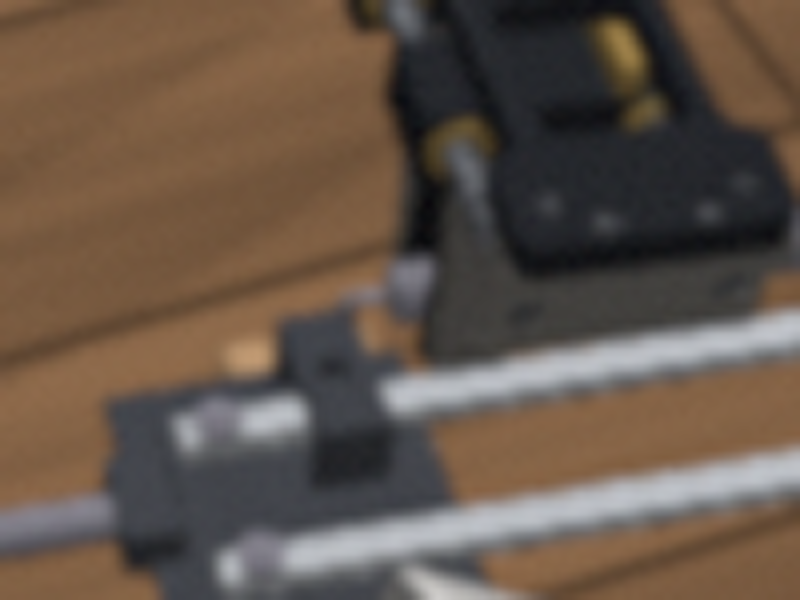

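The scene crop shows the hook just above the strap, with the leg at column 363 and the hole at crop (332,365), which is raw (361.1,205.2). I'll compare both in the same camera.

Run:
```python
from h import *
np.set_printoptions(precision=4,suppress=True)
im,d,C=load("s4");u=np.array([np.cos(A),np.sin(A)]);v=np.array([np.sin(A),-np.cos(A)])
g=cv2.cvtColor(im,cv2.COLOR_BGR2GRAY).astype(int);print(g[200:212,353:372]);print(g[193:204,356:370])
im0,_,C0=load("scene0");g=cv2.cvtColor(im0,cv2.COLOR_BGR2GRAY).astype(int);print(g[200:212,353:372])
for p in((361.1,205.2),(362,206)):
    q=atz(C,*p,.038)[:2];print(q,(q-H)@u,(q-H)@v)
```

```text
[[107  93  81  74  73  71  72  70  68  67  72  89 112 117 109 100  89  83
   81]
 [109  88  69  66  68  68  68  67  68  67  72  90 112 119 111 104  98  97
   87]
 [120  93  65  62  68  67  69  70  68  69  70  83 108 119 112 102  98  97
   86]
 [133  96  64  61  67  68  69  67  65  65  67  76  95 109 101  92  90  91
   82]
 [139  98  58  57  65  67  65  61  59  59  63  70  79  86  83  77  80  87
   86]
 [129  88  52  51  63  66  62  51  46  50  58  65  70  72  70  70  74  84
   94]
 [100  68  43  47  61  65  60  53  47  52  56  65  68  69  73  82  92 107
  121]
 [ 72  55  45  48  57  64  63  61  62  63  61  66  67  74  97 121 137 151
  164]
 [ 64  66  68  69  64  62  66  68  67  69  67  66  68  79 114 153 173 181
  188]
 [100 109 115 115  98  74  64  67  67  70  68  68  67  76 112 157 185 192
  190]
 [149 161 164 161 139  97  69  67  69  67  68  68  67  70  96 137 172 181
  176]
 [180 186 188 185 163 116  75  67  68  68  69  69  69  67  77 107 135 143
  139]]
[[ 87  83  80  78  82  84  89  94  97 103 104 103 102 108]
 [ 81  83  86  89  95 100 102 106 108 111 110 105 104 113]
 [ 92  97
[... 918 characters left out ...]
85
   95]
 [127  87  51  47  62  64  60  51  47  49  55  64  68  70  67  69  72  83
   97]
 [ 99  67  41  45  58  62  57  52  46  50  54  62  65  68  71  82  89 104
  118]
 [ 67  54  43  49  55  62  62  59  59  61  62  64  66  72  93 118 133 146
  160]
 [ 65  66  67  66  63  60  64  65  65  67  66  65  66  78 111 149 169 177
  181]
 [ 97 105 112 111  95  72  65  66  66  66  67  66  65  73 109 153 180 187
  188]
 [145 157 160 158 135  94  67  65  65  66  67  66  67  70  93 135 168 177
  173]
 [177 182 184 181 158 114  72  64  67  67  67  67  66  66  77 104 130 141
  136]]
[0.5608 0.0124] -0.0018058479215550794 -0.003472358187325585
[0.5634 0.0132] -0.0005960849478380696 -0.0010361345104902085
```

Emit:
jog_arm --plan "-0.0013 -0.0002 0 0 0 0; 0.0004 0 0.008 0 0 0; 0.00015 0 0.003 0 0 0; 0 0 0 0 0 0; 0 0 0 0 0 0"

```text
clock: 7.85
tcp_pos: [0.5684, 0.0398, 0.038]
tool_rot: [0.017, 0.761, 0.648, -0.02]
wrist_force: [-0.2, 0.6, -0.7]
opening: 0.0146
grip_force: 35.0
```

Emit:
jog_arm --plan "0.0001 0 0.0015 0 0 0; 0.0001 0 0.0015 0 0 0; 0 0 0 0 0 0"

```text
clock: 8.15
tcp_pos: [0.5684, 0.0399, 0.0349]
tool_rot: [0.017, 0.761, 0.648, -0.02]
wrist_force: [-0.3, 0.1, -0.5]
opening: 0.0151
grip_force: 35.0
```

Emit:
jog_arm --plan "0.0001 0 0.0015 0 0 0; 0.0001 0 0.0015 0 0 0; 0 0 0 0 0 0"

```text
clock: 8.45
tcp_pos: [0.5684, 0.0399, 0.0318]
tool_rot: [0.017, 0.761, 0.648, -0.02]
wrist_force: [-0.4, -0.6, -1.3]
opening: 0.0148
grip_force: 35.0
```

Emit:
jog_arm --plan "0.0001 0 0.0015 0 0 0; 0.0001 0 0.0015 0 0 0; 0 0 0 0 0 0"

```text
clock: 8.75
tcp_pos: [0.5684, 0.0399, 0.0288]
tool_rot: [0.017, 0.761, 0.648, -0.02]
wrist_force: [0.2, -0.2, -0.9]
opening: 0.0152
grip_force: 35.0
```

Emit:
jog_arm --plan "0.0001 0 0.001 0 0 0; 0 0 0.0005 0 0 0; 0 0 0 0 0 0"

```text
clock: 9.05
tcp_pos: [0.5685, 0.04, 0.0275]
tool_rot: [0.017, 0.761, 0.648, -0.02]
wrist_force: [0.2, -1.1, -1.2]
opening: 0.0149
grip_force: 35.0
```

Emit:
jog_arm --plan "0 0 0.0005 0 0 0; 0 0 0 0 0 0"

```text
clock: 9.25
tcp_pos: [0.5686, 0.0399, 0.0271]
tool_rot: [0.017, 0.761, 0.648, -0.02]
wrist_force: [-0.1, -0.1, -0.9]
opening: 0.015
grip_force: 35.0
```

Emit:
jog_arm --plan "0 0 0.0005 0 0 0; 0 0 0 0 0 0"

```text
clock: 9.45
tcp_pos: [0.5685, 0.0399, 0.0265]
tool_rot: [0.017, 0.761, 0.648, -0.02]
wrist_force: [0.3, -0.5, -0.4]
opening: 0.0149
grip_force: 35.0
```

Emit:
jog_arm --plan "0 0 0.0005 0 0 0; 0 0 0 0 0 0"

```text
clock: 9.65
tcp_pos: [0.5685, 0.0399, 0.026]
tool_rot: [0.017, 0.761, 0.648, -0.02]
wrist_force: [-1.0, -0.4, -1.0]
opening: 0.0149
grip_force: 35.0
```

Emit:
jog_arm --plan "0 0 0.0005 0 0 0; 0 0 0 0 0 0"

```text
clock: 9.85
tcp_pos: [0.5685, 0.0399, 0.0255]
tool_rot: [0.017, 0.761, 0.648, -0.02]
wrist_force: [0.2, 0.6, -1.8]
opening: 0.0148
grip_force: 35.0
```

Run:
```python
from h import *
np.set_printoptions(precision=4,suppress=True)
T=pose();print(T[:3,3]);im,d,C=grab("scene","s5")
P,uv=cloud(d,C);q=loc(P,T)
k=(abs(q[:,1])<.008)&(q[:,2]<.01)&(q[:,2]>-.03)&(q[:,0]<-.018)&(q[:,0]>-.04)
for r in np.c_[q[k],P[k],uv[k]]:print(r)
wi,wd,wC=grab("wrist","w5");P,uv=cloud(wd,wC);q=loc(P,T)
k=(abs(q[:,1])<.012)&(q[:,2]<.0)&(q[:,2]>-.06)&(q[:,0]>.012)
for a in(.02,.09):
    m=k&(abs(q[:,0]-a)<.006);print(a,np.percentile(P[m,2],96))
```

```text
[0.5685 0.0399 0.0255]
[ -0.0345  -0.0079  -0.0136   0.5554   0.0078   0.0409 358.     203.    ]
[ -0.0303  -0.0078  -0.0128   0.5561   0.0119   0.0399 360.     203.    ]
[ -0.0281  -0.0079  -0.0123   0.5563   0.0141   0.0393 361.     203.    ]
[ -0.0264  -0.0067  -0.0134   0.5578   0.0156   0.0402 362.     203.    ]
[ -0.0237  -0.008   -0.0114   0.557    0.0183   0.0382 363.     203.    ]
[ -0.0202  -0.0061  -0.0128   0.5594   0.0216   0.0394 365.     203.    ]
[ -0.0366  -0.0071  -0.0118   0.5558   0.0055   0.0393 357.     204.    ]
[ -0.0356  -0.0043  -0.0147   0.5587   0.0062   0.0421 358.     204.    ]
[ -0.0321  -0.0076  -0.0104   0.556    0.0099   0.0376 359.     204.    ]
[ -0.0306  -0.0062  -0.0117   0.5576   0.0113   0.0388 360.     204.    ]
[ -0.0289  -0.005   -0.0127   0.5591   0.0128   0.0397 361.     204.    ]
[ -0.028   -0.002   -0.0159   0.5622   0.0134   0.0428 362.     204.    ]
[ -0.0266  -0.0002  -0.0176   0.5642   0.0146   0.0445 363.     204.    ]
[ -0.0236  -0.0023  -0.0147   0.5626   0.0177   0.0414 364.     204.    ]
[ -0.0217  -0.0018  -0.0149   0.5634   0.
[... 4266 characters left out ...]
027   0.0052   0.5655   0.0043   0.0222 358.     213.    ]
[ -0.0396   0.0035   0.0066   0.5656  -0.0001   0.021  356.     214.    ]
[ -0.0378   0.0042   0.006    0.5666   0.0016   0.0214 357.     214.    ]
[ -0.0351   0.003    0.0081   0.5658   0.0044   0.0193 358.     214.    ]
[ -0.0398   0.0049   0.0081   0.5669  -0.0006   0.0195 356.     215.    ]
[ -0.0373   0.0039   0.0097   0.5663   0.002    0.0177 357.     215.    ]
[ -0.0353   0.0043   0.0096   0.5671   0.0039   0.0177 358.     215.    ]
[ -0.0399   0.0059   0.01     0.5679  -0.001    0.0176 356.     216.    ]
[ -0.0381   0.0067   0.0094   0.569    0.0008   0.0181 357.     216.    ]
0.02 0.04549762516337685
0.09 0.04163232717825848
```

The hook's neck now lies on the strap. I'll release it and regrip at the loop end.

Emit:
jog_arm --plan "0 0 0 0 0 0; 0 0 0 0 0 0; 0 0 0 0 0 0; 0 0 -0.01 0 0 0; 0 0 -0.03 0 0 0; 0.03 0 0 0 0 0; 0.03 0 0 0 0 0; 0 0 0 0 0 0" --grip 0.65

```text
clock: 10.75
tcp_pos: [0.5796, 0.1038, 0.0635]
tool_rot: [0.017, 0.761, 0.649, -0.019]
wrist_force: [-0.3, -0.8, -0.2]
opening: 0.0323
grip_force: 0.0
```

Run:
```python
from h import *
np.set_printoptions(precision=4,suppress=True)
print(ctrl.get_state()["wrist_force"],ctrl.get_state()["opening"])
T=pose();im,d,C=grab("wrist","w6");P,uv=cloud(d,C)
u=np.array([np.cos(A),np.sin(A)]);v=np.array([np.sin(A),-np.cos(A)]);H2=H-.00085*u
lx=(P[:,:2]-H2)@u;ly=(P[:,:2]-H2)@v
print("tool lx,ly",(T[:2,3]-H2)@u,(T[:2,3]-H2)@v,T[2,3])
for a in np.arange(.01,.2,.006):
    m=(abs(lx-a)<.003)&(abs(ly)<.014)&(P[:,2]>.0285)&(P[:,2]<.06)
    if m.sum()>3:print("%.3f n%d ymid %.4f w %.4f ztop %.4f"%(a,m.sum(),np.percentile(ly[m],[2,98]).mean(),np.ptp(np.percentile(ly[m],[2,98])),np.percentile(P[m,2],96)))
cv2.imwrite("pics/w6b.png",cv2.resize(im[0:330],(800,412)))
```

```text
[-0.2629 -0.7808 -0.2467] 0.032271013883171606
tool lx,ly 0.09234220100564086 0.0004841233030439124 0.06346413765931685
0.022 n5 ymid -0.0003 w 0.0149 ztop 0.0413
0.028 n137 ymid -0.0003 w 0.0148 ztop 0.0458
0.034 n179 ymid -0.0003 w 0.0146 ztop 0.0460
0.040 n177 ymid -0.0003 w 0.0145 ztop 0.0454
0.046 n184 ymid -0.0003 w 0.0144 ztop 0.0452
0.052 n192 ymid -0.0003 w 0.0143 ztop 0.0448
0.058 n229 ymid -0.0005 w 0.0146 ztop 0.0447
0.064 n208 ymid -0.0006 w 0.0147 ztop 0.0441
0.070 n197 ymid -0.0004 w 0.0143 ztop 0.0437
0.076 n206 ymid -0.0003 w 0.0151 ztop 0.0435
0.082 n214 ymid -0.0004 w 0.0148 ztop 0.0429
0.088 n190 ymid -0.0007 w 0.0145 ztop 0.0426
0.094 n224 ymid -0.0006 w 0.0146 ztop 0.0423
0.100 n229 ymid -0.0006 w 0.0144 ztop 0.0420
0.106 n234 ymid -0.0008 w 0.0145 ztop 0.0416
0.112 n247 ymid -0.0006 w 0.0147 ztop 0.0411
0.118 n252 ymid -0.0008 w 0.0150 ztop 0.0410
0.124 n259 ymid -0.0008 w 0.0147 ztop 0.0403
0.130 n264 ymid -0.0009 w 0.0146 ztop 0.0401
0.136 n207 ymid -0.0008 w 0.0135 ztop 0.0397
0.142 n175 ymid -0.0008 w 0.0146 ztop 0.0338
0.148 n145 ymid -0.0008 w 0.0192 ztop 0.0340
0.154 n184 ymid -0.0011 w 0.0195 ztop 0.0335
0.160 n75 ymid -0.0008 w 0.0108 ztop 0.0326
0.184 n90 ymid -0.0006 w 0.0074 ztop 0.0399
0.190 n108 ymid -0.0006 w 0.0074 ztop 0.0400
```

View pics/w6b.png

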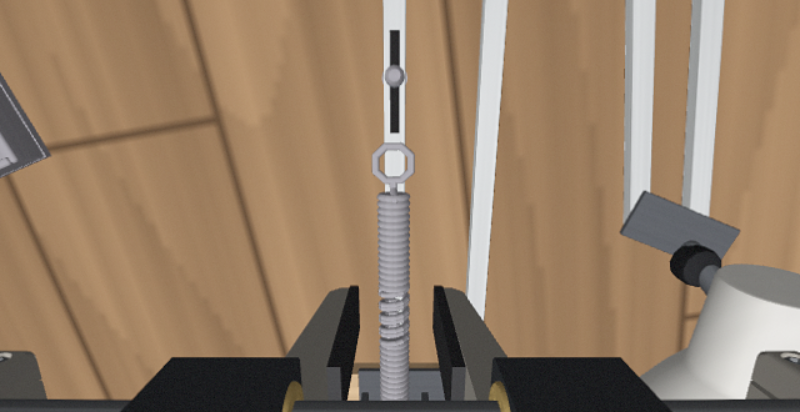

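The spring lies along the tube with its loop centre at about lx 0.152, and the post is just beyond it at about lx 0.187, in line.

Emit:
jog_arm --plan "0.028 -0.0012 0 0 0 0; 0.001 0 0.02 0 0 0; 0.0005 0 0.01 0 0 0; 0.0003 0 0.0062 0 0 0; 0 0 0 0 0 0"

```text
clock: 11.3
tcp_pos: [0.5809, 0.1278, 0.0239]
tool_rot: [0.017, 0.761, 0.648, -0.021]
wrist_force: [-0.4, -0.3, 0.3]
opening: 0.0321
grip_force: 0.0
```

Run:
```python
from h import *
np.set_printoptions(precision=4,suppress=True)
s=ctrl.get_state();print(s["wrist_force"],pose()[:3,3])
u=np.array([np.cos(A),np.sin(A)]);v=np.array([np.sin(A),-np.cos(A)]);H2=H-.00085*u
T=pose();print("tool lx,ly",(T[:2,3]-H2)@u,(T[:2,3]-H2)@v,T[2,3])
im,d,C=load("w6");P,uv=cloud(d,C);lx=(P[:,:2]-H2)@u;ly=(P[:,:2]-H2)@v
m=(lx>.17)&(lx<.21)&(abs(ly)<.012)&(P[:,2]>.033)&(P[:,2]<.05)
print("post",np.percentile(lx[m],[2,98]),np.percentile(ly[m],[2,98]),P[m].mean(0)[2],"px",uv[m].mean(0))
m=(lx>.141)&(lx<.175)&(abs(ly)<.014)&(P[:,2]>.0285)&(P[:,2]<.05);print("loop",np.percentile(lx[m],[1,99.5]),lx[m].max())
# pixel based: post centre and loop centre
for n,p,z in(("post",(394.5/1.25,75.5/1.25),.0395),("loop",(393/1.25,163/1.25),.0335)):
    q=atz(C,*p,z)[:2];print(n,(q-H2)@u,(q-H2)@v)
```

```text
[-0.439  -0.2567  0.3247] [0.5809 0.1278 0.0239]
tool lx,ly 0.11623393871556663 -0.0020605899619902876 0.023894390128912004
post [0.1839 0.1908] [-0.0043  0.0031] 0.03827593153476712 px [315.2677  59.9747]
loop [0.1413 0.1589] 0.15899159783220612
post 0.18705002335593715 -0.00029534861451302463
loop 0.14992553944619988 -0.0008892820729064985
```

Emit:
jog_arm --plan "0.002 0.0012 -0.0017 0 0 0; 0 0 0 0 0 0"

```text
clock: 11.5
tcp_pos: [0.5841, 0.1306, 0.0271]
tool_rot: [0.017, 0.761, 0.648, -0.019]
wrist_force: [0.2, -0.0, 0.1]
opening: 0.0322
grip_force: 0.0
```

Emit:
jog_arm --plan "0 0 0 0 0 0; 0 0 0 0 0 0; 0 0 0 0 0 0; 0 0 0 0 0 0; 0 0 0 0 0 0" --grip 1 --squeeze 45

```text
clock: 12.0
tcp_pos: [0.5834, 0.1307, 0.0265]
tool_rot: [0.017, 0.761, 0.648, -0.02]
wrist_force: [-0.6, -1.3, 2.7]
opening: 0.0145
grip_force: 45.0
```

```bash
cat >> h.py <<'E'
u=np.array([np.cos(A),np.sin(A)]);v=np.array([np.sin(A),-np.cos(A)]);H2=H-.00085*u
def look(f):
    "loop & post in lamp frame from wrist"
    P0=pose();im,d,C=grab("wrist",f);P,uv=cloud(d,C);lx=(P[:,:2]-H2)@u;ly=(P[:,:2]-H2)@v
    t=(P0[:2,3]-H2)@u;print("tool lx %.4f ly %.4f z %.4f"%(t,(P0[:2,3]-H2)@v,P0[2,3]),"pitch %.2f"%np.degrees(np.arcsin(P0[2,0])))
    for a in np.arange(t+.012,t+.06,.004):
        m=(abs(lx-a)<.002)&(abs(ly)<.016)&(P[:,2]>.0285)&(P[:,2]<.075)
        if m.sum()>3:print("lx %.3f tool+%.3f n%d y[%.4f %.4f] z50 %.4f z96 %.4f"%(a,a-t,m.sum(),*np.percentile(ly[m],[2,98]),np.median(P[m,2]),np.percentile(P[m,2],96)))
    return im
E
python3 - <<'E'
from h import *
s=ctrl.get_state();print(s["wrist_force"]);look("w7")
E
```

```text
[-0.61302859 -1.32862764  2.65856484]
tool lx 0.1194 ly -0.0001 z 0.0265 pitch -3.00
lx 0.131 tool+0.012 n1552 y[-0.0155 0.0156] z50 0.0583 z96 0.0740
lx 0.135 tool+0.016 n307 y[-0.0070 0.0069] z50 0.0360 z96 0.0393
lx 0.139 tool+0.020 n74 y[-0.0041 0.0040] z50 0.0325 z96 0.0348
lx 0.143 tool+0.024 n185 y[-0.0080 0.0078] z50 0.0322 z96 0.0338
lx 0.147 tool+0.028 n116 y[-0.0098 0.0093] z50 0.0321 z96 0.0339
lx 0.151 tool+0.032 n107 y[-0.0098 0.0098] z50 0.0319 z96 0.0339
lx 0.155 tool+0.036 n190 y[-0.0093 0.0086] z50 0.0317 z96 0.0332
lx 0.159 tool+0.040 n85 y[-0.0050 0.0048] z50 0.0311 z96 0.0326
```

```bash
cat >> h.py <<'E'
LT=np.array([.032,0,-.007])
def loopT(L,p,ly=0.):
    T=target([0,0,0],A,np.radians(p));x=T[:3,0]
    T[:3,3]=np.r_[H2+v*ly,.03975]+L*x-T[:3,:3]@LT;return T
def path(seq):
    T=seq[0];o=[]
    for N in seq[1:]:
        D=T[:3,:3].T@(N[:3,3]-T[:3,3]);r=R.from_matrix(T[:3,:3].T@N[:3,:3]).as_rotvec(degrees=True)
        o.append(" ".join("%g"%k for k in list(np.round(D,4)+0)+list(np.round(r,2)+0)));T=N
    print("; ".join(o))
E
python3 - <<'E'
from h import *
print(loopT(.15,-3)[:3,3],pose()[:3,3])
s=[loopT(L,p,-.0004) for L,p in((.15,-3),(.152,-2.5),(.154,-1.5),(.156,-.5),(.157,.5),(.158,1.5),(.159,2),(.162,2),(.167,2))];path(s)
E
```

```text
[0.58314565 0.12872174 0.02658395] [0.58338806 0.13067003 0.02645002]
0.0021 0 -0.001 0 0.5 0; 0.0021 0 -0.0021 0 1 0; 0.0021 0 -0.0022 0 1 0; 0.0011 0 -0.0022 0 1 0; 0.0011 0 -0.0022 0 1 0; 0.0011 0 -0.0011 0 0.5 0; 0.003 0 0 0 0 0; 0.005 0 0 0 0 0
```

Emit:
jog_arm --plan "0.002 0 -0.001 0 0.5 0; 0.002 0 -0.002 0 1 0; 0.002 0 -0.0022 0 1 0; 0.001 0 -0.0022 0 1 0; 0.001 0 -0.0022 0 1 0; 0.001 0 -0.001 0 0.5 0; 0 0 0 0 0 0"

```text
clock: 12.75
tcp_pos: [0.5846, 0.1393, 0.0368]
tool_rot: [-0.011, 0.761, 0.648, 0.013]
wrist_force: [-0.8, -3.2, 0.5]
opening: 0.0147
grip_force: 45.0
```

Run:
```python
from h import *
s=ctrl.get_state();f=s["wrist_force"];print(f,"along",f[:2]@u,"lat",f[:2]@v,s["torque"]);look("w8")
```

```text
[-0.7688177  -3.18479598  0.5130002 ] along -3.2667470919426385 lat -0.24973886853205574 [-0.8194967   0.21778951 -0.03834883]
tool lx 0.1282 ly -0.0003 z 0.0368 pitch 2.02
lx 0.140 tool+0.012 n215 y[-0.0076 0.0067] z50 0.0494 z96 0.0511
lx 0.144 tool+0.016 n291 y[-0.0072 0.0067] z50 0.0467 z96 0.0507
lx 0.148 tool+0.020 n86 y[-0.0052 0.0040] z50 0.0448 z96 0.0463
lx 0.152 tool+0.024 n188 y[-0.0090 0.0081] z50 0.0446 z96 0.0462
lx 0.156 tool+0.028 n109 y[-0.0100 0.0091] z50 0.0448 z96 0.0468
lx 0.160 tool+0.032 n116 y[-0.0100 0.0095] z50 0.0448 z96 0.0467
lx 0.164 tool+0.036 n191 y[-0.0091 0.0080] z50 0.0451 z96 0.0464
lx 0.168 tool+0.040 n55 y[-0.0050 0.0039] z50 0.0449 z96 0.0465
lx 0.184 tool+0.056 n58 y[-0.0036 0.0029] z50 0.0382 z96 0.0395
```

Emit:
jog_arm --plan "0.003 0 -0.0001 0 0 0; 0.005 0 -0.0001 0 0 0; 0.004 0 -0.0001 0 0 0; 0 0 0 0 0 0"

```text
clock: 13.2
tcp_pos: [0.5864, 0.1519, 0.0372]
tool_rot: [-0.011, 0.761, 0.649, 0.013]
wrist_force: [-0.4, -6.7, -1.5]
opening: 0.0146
grip_force: 45.0
```

Run:
```python
from h import *
for i in range(3):
    s=ctrl.get_state();f=s["wrist_force"];print(f,"along",f[:2]@u,"lat",f[:2]@v)
    im=look("w9") if i==2 else ctrl.get_image("scene")
sc,d,C=grab("scene","s9")
a=cv2.resize(sc[150:230,330:470],(800,457),interpolation=cv2.INTER_CUBIC);cv2.imwrite("pics/s9c.png",a)
```

```text
[-0.39428887 -6.6835598  -1.49940561] along -6.6606236282356175 lat 0.6793586365324387
[-2.10504103 -5.76022166 -1.3565879 ] along -6.022680157279183 lat -1.1570112611728436
[-1.30566868 -7.03737113 -0.37836231] along -7.155596111161801 lat -0.16372965222836755
tool lx 0.1405 ly -0.0005 z 0.0371 pitch 1.95
lx 0.153 tool+0.012 n218 y[-0.0080 0.0067] z50 0.0496 z96 0.0516
lx 0.157 tool+0.016 n286 y[-0.0075 0.0063] z50 0.0469 z96 0.0510
lx 0.161 tool+0.020 n86 y[-0.0054 0.0037] z50 0.0449 z96 0.0460
lx 0.165 tool+0.024 n190 y[-0.0095 0.0079] z50 0.0449 z96 0.0464
lx 0.169 tool+0.028 n106 y[-0.0104 0.0087] z50 0.0451 z96 0.0471
lx 0.173 tool+0.032 n113 y[-0.0103 0.0092] z50 0.0454 z96 0.0469
lx 0.177 tool+0.036 n193 y[-0.0093 0.0076] z50 0.0454 z96 0.0468
lx 0.181 tool+0.040 n57 y[-0.0053 0.0040] z50 0.0450 z96 0.0461
lx 0.185 tool+0.044 n62 y[-0.0040 0.0031] z50 0.0381 z96 0.0401
lx 0.189 tool+0.048 n121 y[-0.0043 0.0032] z50 0.0388 z96 0.0403
lx 0.193 tool+0.052 n22 y[-0.0022 0.0014] z50 0.0374 z96 0.0389
```

View pics/s9c.png

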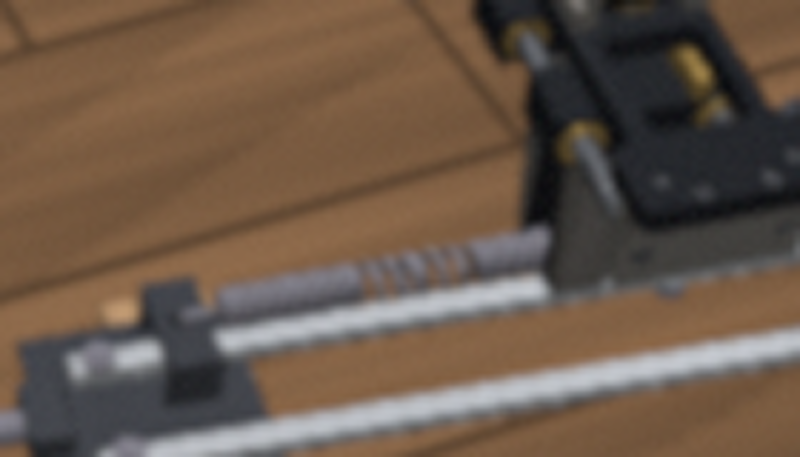

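The spring is stretched between the hook in the strap and the gripper. The loop is 15 mm short of the post, in line and above its head.

Emit:
jog_arm --plan "0.005 0 -0.0001 0 0 0; 0.005 0 -0.0001 0 0 0; 0.005 0 0 0 0 0; 0 0 0 0 0 0; 0 0 0 0 0 0"

```text
clock: 13.9
tcp_pos: [0.5883, 0.1658, 0.0376]
tool_rot: [-0.011, 0.761, 0.649, 0.012]
wrist_force: [-0.4, -8.1, -0.9]
opening: 0.0146
grip_force: 45.0
```

Run:
```python
from h import *
s=ctrl.get_state();f=s["wrist_force"];print(f,"along",f[:2]@u)
im=look("w10")
cv2.imwrite("pics/w10c.png",cv2.resize(im[120:220,250:380],(780,600),interpolation=cv2.INTER_CUBIC))
```

```text
[-0.38890929 -8.05035057 -0.89399794] along -8.008972270900603
tool lx 0.1549 ly -0.0009 z 0.0376 pitch 1.89
lx 0.167 tool+0.012 n219 y[-0.0083 0.0064] z50 0.0503 z96 0.0521
lx 0.171 tool+0.016 n292 y[-0.0078 0.0060] z50 0.0471 z96 0.0516
lx 0.175 tool+0.020 n91 y[-0.0063 0.0035] z50 0.0454 z96 0.0466
lx 0.179 tool+0.024 n186 y[-0.0099 0.0075] z50 0.0454 z96 0.0473
lx 0.183 tool+0.028 n129 y[-0.0106 0.0084] z50 0.0451 z96 0.0474
lx 0.187 tool+0.032 n221 y[-0.0106 0.0083] z50 0.0442 z96 0.0471
lx 0.191 tool+0.036 n199 y[-0.0091 0.0073] z50 0.0458 z96 0.0474
lx 0.195 tool+0.040 n53 y[-0.0057 0.0037] z50 0.0453 z96 0.0465
```

View pics/w10c.png

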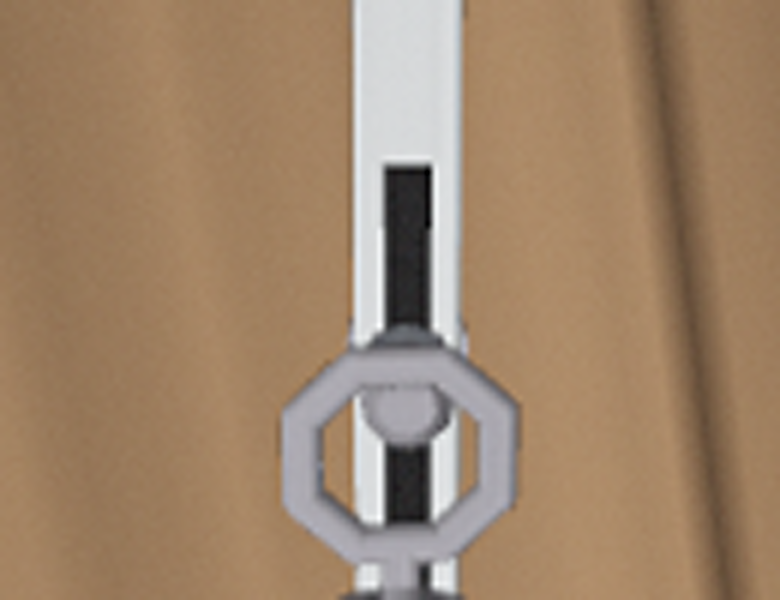

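The loop is above the post, with the head showing in the upper part of the opening. It needs about 2 mm more in x and 0.4 mm to the right.

Run:
```python
from h import *
path([loopT(.187/np.cos(np.radians(p)),p) for p in(1.9,1.4,.9,.4,-.1,-.6,-1.1,-1.6,-2.1,-2.5)])
```

```text
-0.0001 0 0.0014 0 -0.5 0; -0.0001 0 0.0014 0 -0.5 0; -0.0001 0 0.0014 0 -0.5 0; -0.0001 0 0.0014 0 -0.5 0; -0.0001 0 0.0014 0 -0.5 0; 0 0 0.0014 0 -0.5 0; 0 0 0.0014 0 -0.5 0; 0 0 0.0014 0 -0.5 0; 0 0 0.0011 0 -0.4 0
```

Emit:
jog_arm --plan "0.0022 0.0004 0 0 0 0; 0 0 0 0 0 0; 0 0 0 0 0 0"

```text
clock: 14.25
tcp_pos: [0.5889, 0.1678, 0.0376]
tool_rot: [-0.011, 0.761, 0.649, 0.012]
wrist_force: [-1.2, -9.0, -0.5]
opening: 0.0146
grip_force: 45.0
```

Emit:
jog_arm --plan "-0.0001 0 0.0014 0 -0.5 0; -0.0001 0 0.0014 0 -0.5 0; -0.0001 0 0.0014 0 -0.5 0; 0 0 0 0 0 0; 0 0 0 0 0 0"

```text
clock: 14.75
tcp_pos: [0.5888, 0.1676, 0.0333]
tool_rot: [-0.003, 0.761, 0.649, 0.002]
wrist_force: [-1.5, -8.7, -0.6]
opening: 0.0146
grip_force: 45.0
```

Emit:
jog_arm --plan "-0.0001 0 0.0014 0 -0.5 0; 0 0 0 0 0 0"

```text
clock: 14.95
tcp_pos: [0.5888, 0.1674, 0.0319]
tool_rot: [0.0, 0.761, 0.649, -0.001]
wrist_force: [-0.9, -8.8, -1.4]
opening: 0.0149
grip_force: 45.0
```

Run:
```python
from h import *
s=ctrl.get_state();f=s["wrist_force"];print(f,"along",f[:2]@u,"lat",f[:2]@v)
im=look("w11")
cv2.imwrite("pics/w11c.png",cv2.resize(im[120:220,250:380],(780,600),interpolation=cv2.INTER_CUBIC))
```

```text
[-0.88416036 -8.83549692 -1.3601981 ] along -8.86320003919487 lat 0.5398429883672011
tool lx 0.1566 ly -0.0006 z 0.0319 pitch -0.14
lx 0.169 tool+0.012 n278 y[-0.0145 0.0151] z50 0.0447 z96 0.0738
lx 0.173 tool+0.016 n311 y[-0.0075 0.0063] z50 0.0414 z96 0.0454
lx 0.177 tool+0.020 n79 y[-0.0049 0.0037] z50 0.0391 z96 0.0406
lx 0.181 tool+0.024 n193 y[-0.0094 0.0077] z50 0.0389 z96 0.0404
lx 0.185 tool+0.028 n155 y[-0.0104 0.0087] z50 0.0386 z96 0.0405
lx 0.189 tool+0.032 n253 y[-0.0103 0.0087] z50 0.0387 z96 0.0405
lx 0.193 tool+0.036 n218 y[-0.0093 0.0079] z50 0.0387 z96 0.0403
lx 0.197 tool+0.040 n66 y[-0.0057 0.0041] z50 0.0385 z96 0.0397
```

View pics/w11c.png

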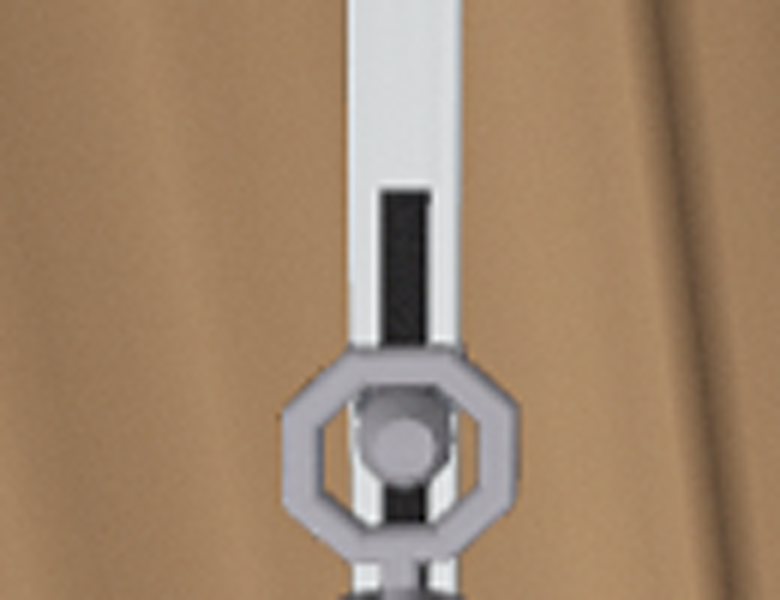

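The head is now inside the loop opening, with its centre at (404,437) against the loop's (400,455). I'll shift 1 mm further and lower on.

Emit:
jog_arm --plan "0.001 0.0003 0 0 0 0; 0 0 0.0014 0 -0.5 0; 0 0 0.0014 0 -0.5 0; 0 0 0 0 0 0"

```text
clock: 15.4
tcp_pos: [0.5892, 0.1684, 0.0291]
tool_rot: [0.006, 0.761, 0.649, -0.008]
wrist_force: [-1.5, -9.0, -0.3]
opening: 0.0147
grip_force: 45.0
```

Emit:
jog_arm --plan "0 0 0.0014 0 -0.5 0; 0 0 0.0014 0 -0.5 0; 0 0 0 0 0 0"

```text
clock: 15.7
tcp_pos: [0.5892, 0.1682, 0.0264]
tool_rot: [0.012, 0.761, 0.649, -0.015]
wrist_force: [-1.7, -9.6, 0.5]
opening: 0.0146
grip_force: 45.0
```

Emit:
jog_arm --plan "0 0 0.0012 0 -0.4 0; 0 0 0 0 0 0; 0 0 0 0 0 0"

```text
clock: 16.0
tcp_pos: [0.5893, 0.1682, 0.0261]
tool_rot: [0.014, 0.761, 0.648, -0.017]
wrist_force: [-5.1, -10.2, 9.2]
opening: 0.0148
grip_force: 45.0
```

Run:
```python
from h import *
s=ctrl.get_state();f=s["wrist_force"];print(f,"along",f[:2]@u,"lat",f[:2]@v)
im=look("w12")
```

```text
[ -5.05352541 -10.16972238   9.15963443] along -10.846865409301996 lat -3.362570906070625
tool lx 0.1574 ly -0.0003 z 0.0261 pitch -2.53
lx 0.169 tool+0.012 n1510 y[-0.0155 0.0155] z50 0.0585 z96 0.0739
lx 0.173 tool+0.016 n306 y[-0.0073 0.0066] z50 0.0359 z96 0.0394
lx 0.177 tool+0.020 n72 y[-0.0046 0.0038] z50 0.0324 z96 0.0343
lx 0.181 tool+0.024 n187 y[-0.0087 0.0077] z50 0.0322 z96 0.0339
lx 0.185 tool+0.028 n199 y[-0.0100 0.0091] z50 0.0331 z96 0.0395
lx 0.189 tool+0.032 n270 y[-0.0100 0.0094] z50 0.0358 z96 0.0396
lx 0.193 tool+0.036 n193 y[-0.0090 0.0084] z50 0.0316 z96 0.0339
lx 0.197 tool+0.040 n81 y[-0.0055 0.0046] z50 0.0313 z96 0.0327
```

The loop is under the head at the neck, and a 9 N upward force shows the coil is touching the tube. I'll back off a little and ease toward the hook until the post takes the load.

Emit:
jog_arm --plan "0 0 -0.0007 0 0 0; -0.001 0 0 0 0 0; -0.001 0 0 0 0 0; 0 0 0 0 0 0"

```text
clock: 16.45
tcp_pos: [0.5891, 0.1664, 0.0264]
tool_rot: [0.014, 0.761, 0.648, -0.017]
wrist_force: [-0.8, -8.4, 1.3]
opening: 0.0145
grip_force: 45.0
```

Emit:
jog_arm --plan "-0.001 0 0 0 0 0; -0.0005 0 0 0 0 0; 0 0 0 0 0 0"

```text
clock: 16.75
tcp_pos: [0.5889, 0.1651, 0.0264]
tool_rot: [0.014, 0.761, 0.648, -0.017]
wrist_force: [-1.6, -7.9, 0.9]
opening: 0.0148
grip_force: 45.0
```

Emit:
jog_arm --plan "-0.0005 0 0 0 0 0; -0.0005 0 0 0 0 0; 0 0 0 0 0 0"

```text
clock: 17.05
tcp_pos: [0.5889, 0.1647, 0.0264]
tool_rot: [0.013, 0.761, 0.648, -0.016]
wrist_force: [-2.3, -4.3, 0.0]
opening: 0.0147
grip_force: 45.0
```

Emit:
jog_arm --plan "-0.0005 0 0 0 0 0; 0 0 0 0 0 0"

```text
clock: 17.25
tcp_pos: [0.5889, 0.1645, 0.0265]
tool_rot: [0.013, 0.761, 0.648, -0.016]
wrist_force: [-2.8, -1.8, -1.7]
opening: 0.0148
grip_force: 45.0
```

Emit:
jog_arm --plan "-0.0005 0 0 0 0 0; 0 0 0 0 0 0"

```text
clock: 17.45
tcp_pos: [0.5889, 0.1642, 0.0265]
tool_rot: [0.013, 0.761, 0.648, -0.016]
wrist_force: [-2.7, 2.7, -3.0]
opening: 0.0145
grip_force: 45.0
```

Load transfer confirms that the post bears inside the loop. Now I release and withdraw.

Emit:
jog_arm --plan "0.0003 0 0 0 0 0; 0 0 0 0 0 0; 0 0 0 0 0 0; 0 0 0 0 0 0; 0 0 -0.01 0 0 0; 0 0 -0.03 0 0 0; 0 0 -0.04 0 0 0; 0 0 0 0 0 0" --grip 0.65

```text
clock: 18.25
tcp_pos: [0.5934, 0.1684, 0.1125]
tool_rot: [0.015, 0.761, 0.648, -0.012]
wrist_force: [1.2, -0.1, 0.5]
opening: 0.0323
grip_force: 0.0
```

Run:
```python
from h import *
np.set_printoptions(precision=4,suppress=True)
T=pose();s=ctrl.get_state();print(s["wrist_force"],s["opening"])
im,d,C=grab("wrist","w13");P,uv=cloud(d,C);lx=(P[:,:2]-H2)@u;ly=(P[:,:2]-H2)@v
for a in np.arange(.096,.206,.005):
    m=(abs(lx-a)<.0025)&(abs(ly)<.014)&(P[:,2]>.0285)&(P[:,2]<.07)
    if m.sum()>3:print("%.3f n%d ymid %.4f z50 %.4f z96 %.4f"%(a,m.sum(),np.percentile(ly[m],[2,98]).mean(),np.median(P[m,2]),np.percentile(P[m,2],96)))
k=im[40:330,230:400];cv2.imwrite("pics/w13c.png",cv2.resize(k,(350,600),interpolation=cv2.INTER_CUBIC))
sc,_,_=grab("scene","s13");b=cv2.resize(sc[150:285,330:430],(444,600),interpolation=cv2.INTER_CUBIC)
cv2.imwrite("pics/f.png",np.hstack([cv2.imread("pics/w13c.png"),b]))
```

```text
[ 1.1934 -0.1381  0.5377] 0.032334940509408695
0.096 n58 ymid -0.0000 z50 0.0326 z96 0.0419
0.101 n90 ymid 0.0003 z50 0.0401 z96 0.0428
0.106 n89 ymid -0.0003 z50 0.0402 z96 0.0428
0.111 n63 ymid -0.0004 z50 0.0352 z96 0.0416
0.116 n71 ymid 0.0005 z50 0.0394 z96 0.0426
0.121 n71 ymid -0.0005 z50 0.0406 z96 0.0420
0.126 n128 ymid -0.0001 z50 0.0399 z96 0.0418
0.131 n109 ymid -0.0003 z50 0.0398 z96 0.0416
0.136 n125 ymid -0.0003 z50 0.0393 z96 0.0414
0.141 n117 ymid -0.0003 z50 0.0392 z96 0.0411
0.146 n125 ymid -0.0003 z50 0.0387 z96 0.0411
0.151 n126 ymid -0.0002 z50 0.0388 z96 0.0408
0.156 n124 ymid -0.0002 z50 0.0385 z96 0.0403
0.161 n136 ymid -0.0002 z50 0.0381 z96 0.0401
0.166 n120 ymid -0.0002 z50 0.0381 z96 0.0399
0.171 n107 ymid -0.0002 z50 0.0356 z96 0.0390
0.176 n91 ymid -0.0005 z50 0.0326 z96 0.0339
0.181 n69 ymid -0.0001 z50 0.0323 z96 0.0341
0.186 n127 ymid -0.0003 z50 0.0335 z96 0.0397
0.191 n141 ymid -0.0004 z50 0.0325 z96 0.0395
```

View pics/f.png

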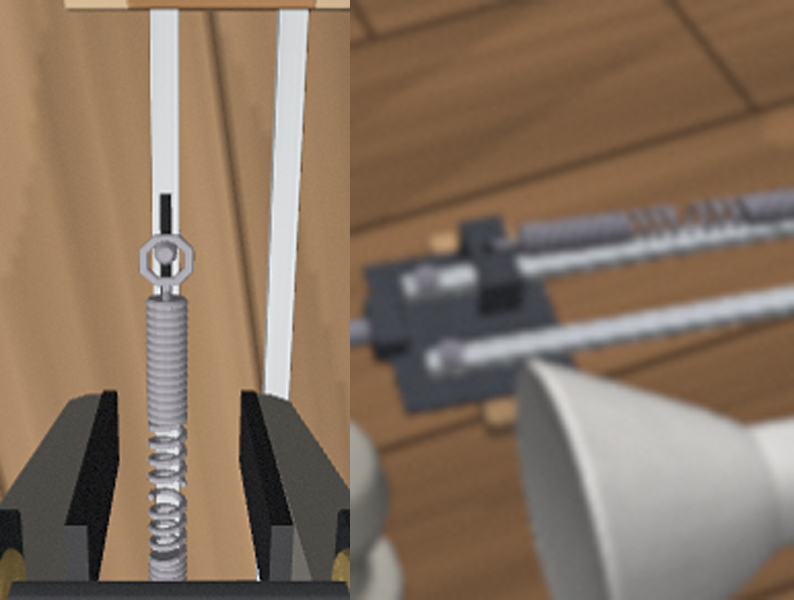

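The loop lies around the neck under the post's head, with its top at 34 mm against the head at 39.5 mm. The spring is stretched, the hook is in its hole and the gripper is clear.

```bash
python3 -c "
from workcell import ctrl
print(ctrl.hand_in())"
```

```text
the job is handed in; nothing more can be done
None
```

The spring is refitted and the job handed in at about 18 s: the hook is down through the anchor hole, the loop lies round the post's neck with the spring stretched about 33 mm, and the gripper is clear. No verdict came back from the hand-in.

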